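# Set and clamp the bar rest

## Task

On the rail with the red knob, slide the loose bar rest along until its knob stands level with the yellow mark (not the white one), then turn the red knob clockwise a quarter turn to its stop to clamp the rest there, and let go. The rest with the blue knob is already set: leave it and its knob as they are.

Things in the scene. Friction and masses are not known exactly. Their poses are not given: they have to be found in the camera images.
- red_grip (a point): Grip point of the red clamp knob, on its axis, 92 mm above the bench. Bar grip 46 mm long (own x) by 14 thick (own y), from 17 mm below to 14 above this point, on a 44 mm disc; white line on top at its nose (-x end). It sits on the grey carriage (70 mm across, 60 along the rail, 50 high) with a V rest on one side, below the disc. While free, it slides with 2 N and can be slid by the gripped knob.
- red_knob (a joint): Turn of the red knob, rad, growing clockwise from above: 0 free, nose across the rail (-x of mark); 1.5 its stop, clamped, nose along the rail (+y of mark). Starts at 0 to 0.15; stays where left. Needs 0.25 N m at first, up to 0.45 from 0.8 on, where a brake shoe presses on the rail and the carriage no longer slides.
- mark (a point): Middle of the yellow mark on the red knob's rail, on the rail's centre line, 6 mm above the bench: two flat yellow tabs 55 x 12 mm, one each side of the rail, and a stripe over it. x axis across the rail, roughly away from the robot; y along the rail (travel 130 mm each way from its middle). A like white mark on the rail's other half is of no use here.
- blue_nose (a point): Nose end (white line) of the blue knob, 23 mm from its axis, 92 mm above the bench. The blue rest stands on its own like rail, the nearer or the farther of the two; it is clamped already and must stay so.
There are look-alikes about, which are no part of the job. Of the things like the part that bears mark, leave any that is orange; of the rest the larger one is meant.

How it is judged (in metres and radians):
On the way:
1. the rest with the red knob stands at the yellow mark, its knob still free (y of red_grip in the frame of mark between -0.012 and 0.012 m and value of joint red_knob below 0.8 rad), for 0.1 s.
At the end, for the whole second after the job is handed in: The red knob's axis is within 12 mm of the yellow mark, measured along the rail; the red knob is turned clockwise to at least 1.2 rad of its 1.5 (clamped); the blue knob's nose is within 10 mm of where it started (y of red_grip in the frame of mark between -0.012 and 0.012 m and value of joint red_knob above 1.2 rad and distance of blue_nose from where it was at the start of the episode below 0.01 m); the robot touches nothing.
It fails at once if the blue rest or its knob is moved (nose shifted more than 10 mm) (distance of blue_nose from where it was at the start of the episode above 0.01 m).
It also fails if it takes over 40 s, if anything falls off the work surface, if the arm or the gripper's body presses on something with over 40 N, if the wrist force passes 120 N, or if a joint passes its speed limit or range.

## Robot

A 6-joint arm with a two-finger parallel gripper is mounted at the origin on the work surface. World frame = base frame: x ahead of the robot, y to its left, z up, the work surface at z = 0. Lengths are in mm, angles in rad, forces in N, time in s.
With the tool pointing down it reaches from about 225 to 725 mm from the base axis. Payload 3.1 kg.
Tool frame: the origin (TCP) lies between the finger pads; the fingertips stand 19 mm ahead of it and the grasp point (between the pads) is the TCP; z points along the fingers, y is the line along which they close (so a half turn about z gives the same grasp; the last joint's range is limited). The gripper opens to 85 mm and grips with 20 to 120 N. Pads are 22 mm wide; open, the fingers measure 114 mm over their backs; the gripper's body (76 mm by 85 mm) begins 54 mm behind the grasp point. The pads swing forward as they close: fully open they stand 13 mm farther back than shut.
Start: joints at [1.125, 0.048, 0.099, 1.622, 0, 1.443], TCP at [164.058, 498.701, 250.312] pointing down, gripper open.
Joint ranges: [-2.91, 2.91], [-0.99, 1.94], [-1.21, 1.42], [-2.12, 2.29], [-1.49, 1.47], [-3.14, 3.14]. Speed limits (rad/s): [2.79, 2.79, 3.14, 3.14, 3.14, 3.14].

## Interface

Orientations are given as a unit quaternion [w, x, y, z].
In Python, from cell import readout, eyes, ticket gives the robot as it stands.
- The arm moves only by the tool jog_arm, never from a script. Its argument "motion" is a list of rows, each a list of 3 entries, a list of its own where there are three numbers: the finger opening in mm, from 0 to 85.4, then the shift along the tool's x, y, z in mm, then the turn, a rotation vector about the tool's x, y, z in degrees. In form: [[hand, [x, y, z], [rx, ry, rz]], ...]. A call has 1 to 12 rows; each row shifts and turns the commanded pose from where the row before left it, along the tool's axes as they then stand; what a row does not reach is not made up. A row lasts 1/12 s, in which the tool goes at most 41.7 mm and 7.16 degrees, less where a joint would pass 70% of its speed; a pose out of reach is approached as far as the arm can. A call with a gripper value outside its range is refused whole. The fingers move at their own pace and stop on an object; "grip_force" is the grip in N (left out, the last holds). Time passes only in rows, so rows that do not move let the fingers close. It gives the time, the measured TCP pose, the force, the opening and the grip force at its end, in the units of the state.
- readout.observe(): the state, without advancing time (a new reading comes with each control period).
- eyes.get_image(name): name is "scene" or "top" or "wrist"; returns a dict with "color" (420x560x3 uint8, blue, green, red), "range_z" (420x560 float32, mm along the optical axis (not along the pixel's ray), 0 where there is no reading), "fov_y" (degrees; the focal length in pixels is half the picture's height over the tangent of half this angle, whatever the lens; pixels are square), "cx", "cy" (the principal point, pixels), "D" ([k1, k2, p1, p2, k3] as OpenCV has them; the pictures are not rectified), "T" (4x4, takes a point from camera to world coordinates). Camera axes: x right, y down, z forward; pixel columns grow to the right and rows downward; lengths in mm; the calibration is good to about 2 mm. A picture is of the moment at which its call begins.
- ticket.hand_in(): hands the job in; it is judged then, once.
The state is a dict: "t": time; "joint_pos": joint angles; "joint_vel": joint speeds; "joint_torque": joint torques, N m; "tcp_pos": TCP position; "ee_rot": TCP orientation; "wrist_force": force on the tool from outside, world axes, zero at the start; "torque": the same for the moment, N m; "width": finger opening in mm; "grasp_force": force on a finger pad.
Only numpy, scipy, OpenCV 4.12 (cv2) and the standard library are available. Lean on these libraries where they do the work, as an engineer would, in place of code of your own. Each camera call takes 0.05 s, during which the arm holds its last target. There are 200 camera calls.

## Working session

There is one attempt and no reset: what is moved stays moved. The work goes in short steps, Python scripts to look and compute and a tool call to move; the robot and the scene stay as the last step left them, time stands still between calls to the robot, and variables do not carry over. Pictures are saved under pics/ and viewed, at most 10 in all, crops included, and the job is handed in when it is done.

Besides the shell and the picture viewer there is one more tool, called in YAML: its name, and indented under it one key for each argument. jog_arm: Moves the arm, as the interface text tells. Its arguments: {"type":"object","properties":{"motion":{"type":"array","items":{"type":"array"}},"grip_force":{"type":"number"}},"required":["motion"]}

```bash
mkdir -p pics
cat > h.py <<'E'
import numpy as np, cv2
from cell import readout, eyes, ticket
def K(im):
    f=210/np.tan(np.radians(im["fov_y"])/2)
    return np.array([[f,0,im["cx"]],[0,f,im["cy"]],[0,0,1.]])
def cast(im,px,z):
    u=cv2.undistortPoints(np.array(px,float).reshape(-1,1,2),K(im),np.array(im["D"],float)).reshape(-1,2)
    T=np.array(im["T"]); d=np.c_[u,np.ones(len(u))]@T[:3,:3].T; o=T[:3,3]
    return o+d*((z-o[2])/d[:,2:])
def proj(im,P):
    T=np.linalg.inv(np.array(im["T"]))
    p,_=cv2.projectPoints(np.array(P,float).reshape(-1,1,3),cv2.Rodrigues(T[:3,:3])[0],T[:3,3],K(im),np.array(im["D"],float))
    return p.reshape(-1,2)
def blobs(im,c,amin=25):
    h=cv2.cvtColor(im["color"],cv2.COLOR_BGR2HSV); H,S,V=h[...,0],h[...,1],h[...,2]
    m={'red':((H<6)|(H>172))&(S>130)&(V>60),'yellow':(H>21)&(H<36)&(S>110)&(V>80),'blue':(H>98)&(H<128)&(S>120)&(V>50),'orange':(H>=6)&(H<=21)&(S>130)&(V>80)}[c].astype(np.uint8)
    n,l,s,ce=cv2.connectedComponentsWithStats(m)
    return [(s[i,4],ce[i].round(1),s[i,:4],cv2.minAreaRect(np.argwhere(l==i)[:,::-1].astype(np.float32))) for i in range(1,n) if s[i,4]>=amin]
E
python3 - <<'E'
from h import *
import pickle
d={}
for n in("top","scene"):
    im=eyes.get_image(n); d[n]=im
    cv2.imwrite(f"pics/{n}0.png",im["color"])
    for c in('red','yellow','blue','orange'):
        for b in blobs(im,c): 
            z=6 if c in('yellow','orange') else 106
            print(n,c,b[0],b[1],b[2],[np.round(x,1) for x in b[3]],cast(im,[b[1]],z).round(0))
pickle.dump(d,open("d.pkl","wb"))
print(readout.observe())
E
```

```text
top red 416 [299.  218.4] [287 205  24  27] [array([299.2, 219.3]), array([23.3, 24. ]), np.float64(45.0)] [[468.  -4. 106.]]
top yellow 137 [31.8 80.8] [26 75 13 13] [array([32., 81.]), array([12., 12.]), np.float64(90.0)] [[773. 527.   6.]]
top yellow 180 [340.2 199.3] [337 186   7  27] [array([340., 199.]), array([26.,  6.]), np.float64(90.0)] [[518. -86.   6.]]
top yellow 80 [341.  224.5] [339 217   5  16] [array([341. , 224.5]), array([15.,  4.]), np.float64(90.0)] [[469. -86.   6.]]
top yellow 187 [339.3 253.6] [336 239   7  30] [array([339. , 253.5]), array([29.,  6.]), np.float64(90.0)] [[413. -81.   6.]]
top yellow 109 [289.  270.8] [287 260   5  23] [array([289., 271.]), array([22.,  4.]), np.float64(90.0)] [[382.  16.   6.]]
top yellow 71 [289.5 291.4] [287 286   6  12] [array([289.5, 291.5]), array([11.,  5.]), np.float64(90.0)] [[343.  15.   6.]]
top yellow 28 [195.4 304.9] [194 296   4  18] [array([195.2, 304.5]), array([ 2. , 17.3]), np.float64(8.1)] [[321. 193.   6.]]
top yellow 114 [289.9 312.2] [287 302   6  22] [array([289.5, 312.5]), array([21.,  5.]), np.float64(
[... 2062 characters left out ...]
96.   6.]]
{'t': 0.1, 'joint_pos': array([1.12523726e+00, 4.86662397e-02, 9.77352886e-02, 1.62198273e+00,
       6.96519798e-07, 1.44301324e+00]), 'joint_vel': array([ 0.00051691, -0.00045617,  0.0016136 ,  0.00066352,  0.002688  ,
        0.00012692]), 'joint_torque': array([ 1.92957501e-03, -3.39854336e+01,  3.20934463e+01,  1.58785185e-02,
       -2.07926328e-04,  9.55026309e-06]), 'tcp_pos': array([163.82017823, 498.24899584, 249.22995592]), 'ee_rot': array([-2.99686857e-04,  1.58220215e-01,  9.87403283e-01, -1.01537623e-03]), 'wrist_force': array([-0.69130851, -0.56284919,  0.17525822]), 'torque': array([0.01359022, 0.04060833, 0.0454603 ]), 'grasp_force': 0.0, 'width': 85.832321697938}
```

```bash
ls pics
```

```text
scene0.png
top0.png
```

View pics/top0.png

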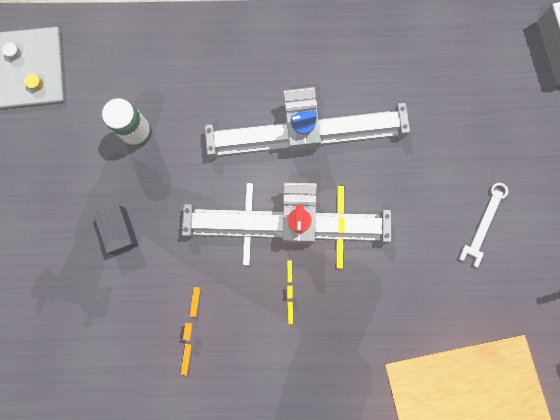

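View pics/scene0.png

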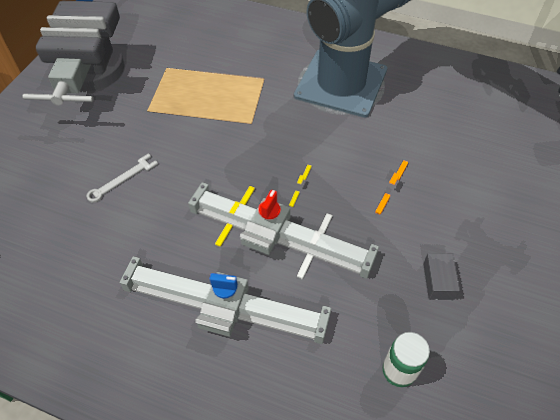

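The top view shows:
- **Red knob:** (299,219), with its nose toward the robot.
- **Blue knob:** (304,122), on the far rail.
- **Yellow candidates:** the large yellow mark across the red knob's rail at (340,225), and a smaller yellow one off any rail at (290,292).
- **Not meant:** the orange one at (187,331) and the white one at (248,225).

The large yellow mark on the rail fits the description. I'll confirm it in a crop and measure the bar's angle.

Run:
```python
from h import *
import pickle
d=pickle.load(open("d.pkl","rb")); im=d["top"]
cv2.imwrite("pics/crop.png",cv2.resize(im["color"][175:335,230:410],None,fx=3.7,fy=3.7,interpolation=cv2.INTER_CUBIC))
for n,tabs in(("top",[(340.2,199.3),(339.3,253.6)]),("scene",[(223.4,234.3),(242.5,199.1)])):
    print(n,cast(d[n],tabs,2).round(1).tolist())
for n,im in d.items():
    v,u=np.mgrid[0:420,0:560]; 
    uv=np.c_[u.ravel(),v.ravel()].astype(float)
    x=cv2.undistortPoints(uv.reshape(-1,1,2),K(im),np.array(im["D"],float)).reshape(-1,2)
    r=im["range_z"].ravel(); T=np.array(im["T"])
    P=(np.c_[x,np.ones(len(x))]*r[:,None])@T[:3,:3].T+T[:3,3]
    m=(r>0)&(P[:,2]>97)&(P[:,2]<112)&(abs(P[:,0]-470)<60)&(abs(P[:,1])<60)
    q=P[m]; c,s,a=cv2.minAreaRect(q[:,:2].astype(np.float32)); w=np.linalg.svd(q[:,:2]-q[:,:2].mean(0),full_matrices=False)[2][0]
    print(n,m.sum(),q.mean(0).round(1),np.round(c,1),np.round(s,1),a,"dir",w.round(3))
    m=(r>0)&(P[:,2]>15)&(P[:,2]<60)&(abs(P[:,0]-466)<30)&(abs(P[:,1])>40)&(abs(P[:,1])<150)
    q=P[m]; print("rail",np.polyfit(q[:,1],q[:,0],1).round(3),np.median(q[:,2]))
```

```text
top [[519.2, -86.6, 2.0], [413.4, -81.3, 2.0]]
scene [[522.8, -86.3, 2.0], [427.5, -85.3, 2.0]]
top 208 [469.9  -4.6 104.7] [470.2  -4.5] [13.9 44.2] 87.314697265625 dir [-0.997  0.074]
rail [4.9000e-02 4.6995e+02] 29.056105054770285
scene 167 [476.5  -3.3 104.2] [474.9  -4.1] [14.5 46.6] 86.92437744140625 dir [ 0.998 -0.061]
rail [4.60000e-02 4.77493e+02] 29.073153534007417
```

View pics/crop.png

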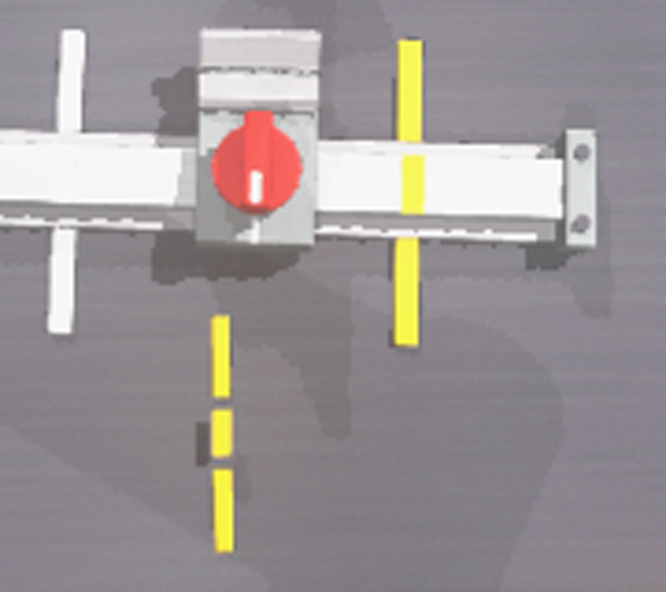

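The crop confirms it: the red knob's rail carries the large yellow mark (crop column ~410), with two tabs and a stripe. The small yellow one below it lies off the rail. Moving over the knob.

jog_arm:
  motion:
    - [85, [0, 0, 0], [0, 0, -7.1]]
    - [85, [0, 0, 0], [0, 0, -7.1]]
    - [85, [-21, -30, 0], [0, 0, 0]]
    - [85, [-21, -30, 0], [0, 0, 0]]
    - [85, [-21, -30, 0], [0, 0, 0]]
    - [85, [-21, -30, 0], [0, 0, 0]]
    - [85, [-21, -30, 0], [0, 0, 0]]
    - [85, [-21, -30, 0], [0, 0, 0]]
    - [85, [-21, -30, 0], [0, 0, 0]]
    - [85, [-21, -30, 0], [0, 0, 0]]
    - [85, [-21, -30, 0], [0, 0, 0]]
    - [85, [-21, -30, 0], [0, 0, 0]]

```text
t: 1.1
tcp_pos: [352.8, 183.1, 249.9]
ee_rot: [-0.0, 0.035, 0.999, -0.0]
wrist_force: [1.1, 0.8, 0.5]
width: 84.8
grasp_force: 0.0
```

jog_arm:
  motion:
    - [85, [-21, -30, 0], [0, 0, 0]]
    - [85, [-21, -30, 0], [0, 0, 0]]
    - [85, [-21, -30, 0], [0, 0, 0]]
    - [85, [-21, -30, 0], [0, 0, 0]]
    - [85, [-21, -30, 0], [0, 0, 0]]
    - [85, [-21, -30, 0], [0, 0, 0]]
    - [85, [0, 0, 0], [0, 0, 0]]
    - [85, [0, 0, 0], [0, 0, 0]]
    - [85, [0, 0, 0], [0, 0, 0]]

```text
t: 1.85
tcp_pos: [465.1, -3.4, 249.8]
ee_rot: [-0.001, 0.035, 0.999, 0.0]
wrist_force: [-0.6, 1.4, 0.5]
width: 85.0
grasp_force: 0.0
```

```bash
cat > w.py <<'E'
from h import *
import sys
im=eyes.get_image("wrist"); o=readout.observe()
from scipy.spatial.transform import Rotation as R
Rt=R.from_quat(o["ee_rot"],scalar_first=True); t=o["tcp_pos"]
print("t",o["t"],"tcp",t.round(1),"y",Rt.as_matrix()[:,1].round(3),"z",Rt.as_matrix()[:,2].round(3),"j",o["joint_pos"].round(2),"F",o["wrist_force"].round(1),o["torque"].round(2),o["width"],o["grasp_force"])
cv2.imwrite(f"pics/{sys.argv[1]}.png",im["color"])
v,u=np.mgrid[0:420,0:560]; uv=np.c_[u.ravel(),v.ravel()].astype(float)
x=cv2.undistortPoints(uv.reshape(-1,1,2),K(im),np.array(im["D"],float)).reshape(-1,2)
r=im["range_z"].ravel(); T=np.array(im["T"])
P=(np.c_[x,np.ones(len(x))]*r[:,None])@T[:3,:3].T+T[:3,3]
h=cv2.cvtColor(im["color"],cv2.COLOR_BGR2HSV).reshape(-1,3).astype(int)
m=(r>0)&(P[:,2]>97)&(P[:,2]<112)&(abs(P[:,0]-470)<60)&(abs(P[:,1]+40)<90)
if m.sum()>50:
    q=P[m][:,:2].astype(np.float32); c,s,a=cv2.minAreaRect(q); w=np.linalg.svd(q-q.mean(0),full_matrices=False)[2][0]
    print("bar",m.sum(),np.round(c,1),np.round(s,1),"dir",w.round(3))
for b in blobs(im,'yellow',60): print("yellow",b[0],b[1],b[2],cast(im,[b[1]],2).round(1))
E
python3 w.py w1
```

```text
t 1.9 tcp [465.   -2.9 250. ] y [0.069 0.998 0.001] z [-0.001  0.001 -1.   ] j [-0.15 -0.11 -0.05  1.63  0.   -0.08] F [0.4 0.1 0.8] [0.02 0.01 0.04] 84.90216867859885 0.0
bar 844 [471.4  -5.8] [13.8 45.1] dir [ 0.998 -0.056]
yellow 396 [287.  36.] [282  15  11  43] [[305.8  14.2   2. ]]
yellow 236 [290.   72.8] [285  61  11  25] [[342.1  15.    2. ]]
yellow 351 [291.7 113.1] [287  94  11  40] [[383.5  14.2   2. ]]
yellow 602 [207.  149.3] [200 124  15  51] [[415.4 -83.    2. ]]
yellow 276 [205.6 200.1] [200 187  12  28] [[473.4 -92.2   2. ]]
yellow 473 [214.1 238.7] [207 218  15  43] [[521.6 -88.3   2. ]]
```

View pics/w1.png

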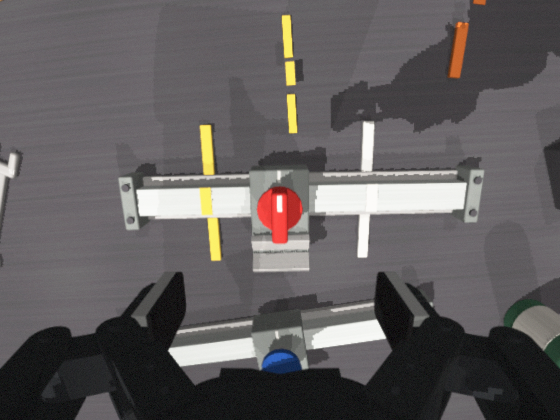

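The wrist view shows the red bar at (280,215), pointing along the tool's x, with the yellow mark at x≈207. Descending to grip.

jog_arm:
  motion:
    - [60, [-6, -2, 0], [0, 0, 0]]
    - [50, [0, 0, 30], [0, 0, 0]]
    - [50, [0, 0, 30], [0, 0, 0]]
    - [50, [0, 0, 30], [0, 0, 0]]
    - [50, [0, 0, 30], [0, 0, 0]]
    - [50, [0, 0, 20], [0, 0, 0]]
    - [50, [0, 0, 12], [0, 0, 0]]
    - [50, [0, 0, 0], [0, 0, 0]]
    - [50, [0, 0, 0], [0, 0, 0]]
  grip_force: 60

```text
t: 2.65
tcp_pos: [471.4, -5.4, 98.5]
ee_rot: [-0.0, 0.034, 0.999, 0.0]
wrist_force: [0.2, 0.2, 0.2]
width: 49.9
grasp_force: 0.0
```

jog_arm:
  motion:
    - [20, [0, 0, 0], [0, 0, 0]]
    - [10, [0, 0, 0], [0, 0, 0]]
    - [10, [0, 0, 0], [0, 0, 0]]
    - [8, [0, 0, 0], [0, 0, 0]]
    - [8, [0, 0, 0], [0, 0, 0]]
    - [8, [0, 0, 0], [0, 0, 0]]
  grip_force: 60

```text
t: 3.15
tcp_pos: [473.1, -6.0, 100.5]
ee_rot: [0.002, 0.035, 0.999, 0.0]
wrist_force: [-0.2, 1.2, 6.6]
width: 12.7
grasp_force: 60.6
```

```bash
python3 w.py w2
```

```text
t 3.2 tcp [473.1  -5.9 100.5] y [0.069 0.998 0.001] z [ 0.004  0.    -1.   ] j [-0.15 -0.07 -0.32  1.32  0.   -0.09] F [-0.1  1.   6.8] [0.27 0.05 0.2 ] 12.809950467616304 60.63811898231506
bar 4429 [471.6  -7.1] [38.1 40. ] dir [ 0.998 -0.065]
yellow 665 [302.5  18.9] [293   0  19  39] [[340.9  16.    2. ]]
yellow 991 [303.4  91.5] [295  58  18  68] [[383.5  14.2   2. ]]
yellow 1654 [161.7 152.5] [148 111  28  84] [[415.2 -83.1   2. ]]
yellow 1581 [167.1 261.6] [146 219  43  88] [[494.7 -92.8   2. ]]
```

jog_arm:
  motion:
    - [8, [0, 0, -2], [0, 0, 0]]
    - [8, [0, -5, 0], [0, 0, 0]]
    - [8, [-0.2, -10, 0], [0, 0, 0]]
    - [8, [-0.2, -10, 0], [0, 0, 0]]
    - [8, [-0.2, -10, 0], [0, 0, 0]]
    - [8, [-0.2, -10, 0], [0, 0, 0]]
    - [8, [-0.2, -10, 0], [0, 0, 0]]
    - [8, [-0.2, -10, 0], [0, 0, 0]]
    - [8, [-0.2, -10, 0], [0, 0, 0]]
    - [8, [-0.2, -5, 0], [0, 0, 0]]
    - [8, [0, 0, 0], [0, 0, 0]]
    - [8, [0, 0, 0], [0, 0, 0]]

```text
t: 4.2
tcp_pos: [469.1, -87.3, 100.6]
ee_rot: [0.002, 0.035, 0.999, -0.001]
wrist_force: [5.4, -2.1, -2.9]
width: 13.0
grasp_force: 59.6
```

```bash
python3 w.py w3
python3 - <<'E'
from h import *
im=eyes.get_image("scene"); cv2.imwrite("pics/s3.png",cv2.resize(im["color"][120:330,120:400],None,fx=2.8,fy=2.8))
for c in('red','yellow','blue'):
  for b in blobs(im,c): print(c,b[0],b[1],cast(im,[b[1]],2 if c=='yellow' else 100).round(1))
E
```

```text
t 4.25 tcp [469.1 -87.3 100.6] y [ 0.071  0.998 -0.002] z [ 0.003 -0.003 -1.   ] j [-0.32 -0.06 -0.31  1.32 -0.   -0.25] F [ 5.4 -2.1 -3.2] [-0.39 -1.21  0.22] 12.952014413792222 59.56709861755371
bar 4428 [467.8 -89.1] [37.5 41.7] dir [ 0.998 -0.061]
yellow 631 [446.3  19.1] [438   0  18  39] [[341.4  24.1   2. ]]
yellow 1009 [429.2  90.4] [421  58  18  67] [[383.6  14.3   2. ]]
yellow 1342 [283.2 143.2] [273 108  21  73] [[411.1 -82.4   2. ]]
red 261 [229.7 195.7] [[491.9 -77.  100. ]]
yellow 112 [304.1 174.3] [[316.9  14.5   2. ]]
yellow 46 [250.2 189.4] [[397.8 -80.2   2. ]]
yellow 83 [293.7 198.6] [[387.2  16.2   2. ]]
yellow 66 [219.6 240.8] [[539.7 -86.9   2. ]]
blue 511 [222.8 285. ] [[669.1  -9.8 100. ]]
```

View pics/s3.png

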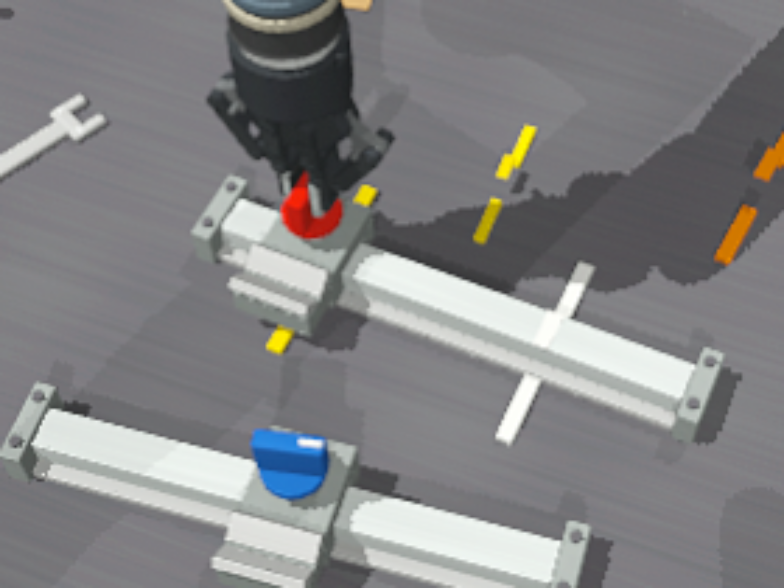

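View pics/w3.png

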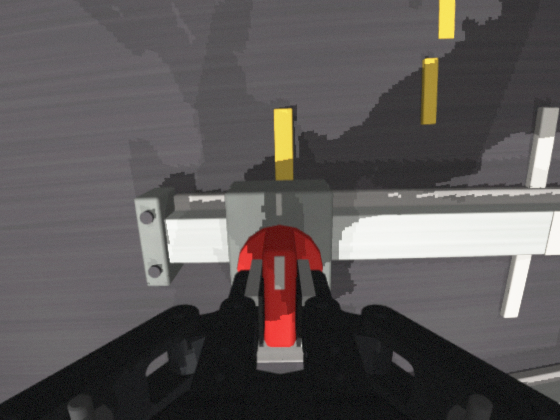

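The scene and wrist views show the carriage over the yellow mark, with the bar at column 280 and the tab at column 283 in the wrist view. That is about 2 mm too far, so I'll nudge it back, tighten the grip and turn.

jog_arm:
  motion:
    - [6, [-0.5, 2.5, 0.5], [0, 0, 0]]
    - [6, [0, 0, 0], [0, 0, 0]]
    - [6, [0, 0, 0], [0, 0, 0]]
    - [6, [0, 0, 0], [0, 0, 0]]
  grip_force: 100

```text
t: 4.63
tcp_pos: [469.3, -84.1, 100.7]
ee_rot: [0.001, 0.035, 0.999, -0.001]
wrist_force: [4.7, -3.0, 2.3]
width: 12.6
grasp_force: 99.4
```

jog_arm:
  motion:
    - [6, [0, 0, 0], [0, 0, 5]]
    - [6, [0, 0, 0], [0, 0, 6]]
    - [6, [0, 0, 0], [0, 0, 6]]
    - [6, [0, 0, 0], [0, 0, 6]]
    - [6, [0, 0, 0], [0, 0, 6]]
    - [6, [0, 0, 0], [0, 0, 6]]
    - [6, [0, 0, 0], [0, 0, 0]]

```text
t: 5.22
tcp_pos: [469.2, -84.0, 100.7]
ee_rot: [0.001, 0.335, 0.942, -0.0]
wrist_force: [3.5, -3.0, 2.2]
width: 12.3
grasp_force: 99.4
```

```bash
python3 w.py w4
```

```text
t 5.2667 tcp [469.2 -84.  100.7] y [0.629 0.778 0.001] z [ 0.003 -0.001 -1.   ] j [-0.32 -0.06 -0.31  1.32 -0.    0.36] F [ 5.1 -2.1  2.4] [-0.52 -1.01 -0.26] 12.03210301588466 99.39448356628418
bar 4278 [468.  -84.6] [40.4 37.9] dir [ 0.774 -0.633]
yellow 1090 [317.9  27.6] [292   0  52  60] [[384.2  14.2   2. ]]
yellow 1323 [228.6 160.6] [201 129  57  65] [[411.  -82.7   2. ]]
```

Turning well at low forces. Continuing to the stop.

jog_arm:
  motion:
    - [6, [0, 0, 0], [0, 0, 6]]
    - [6, [0, 0, 0], [0, 0, 6]]
    - [6, [0, 0, 0], [0, 0, 6]]
    - [6, [0, 0, 0], [0, 0, 6]]
    - [6, [0, 0, 0], [0, 0, 6]]
    - [6, [0, 0, 0], [0, 0, 6]]
    - [6, [0, 0, 0], [0, 0, 6]]
    - [6, [0, 0, 0], [0, 0, 6]]
    - [6, [0, 0, 0], [0, 0, 2]]
    - [6, [0, 0, 0], [0, 0, 0]]
    - [6, [0, 0, 0], [0, 0, 0]]

```text
t: 6.18
tcp_pos: [468.9, -84.0, 100.7]
ee_rot: [0.001, 0.7, 0.714, 0.0]
wrist_force: [3.8, -3.1, 5.5]
width: 12.1
grasp_force: 99.7
```

```bash
python3 w.py w5
```

```text
t 6.2333 tcp [468.9 -84.  100.8] y [1.    0.019 0.002] z [ 0.002 -0.001 -1.   ] j [-0.32 -0.06 -0.31  1.32 -0.    1.23] F [ 4.2 -2.7  5.8] [-0.74 -0.84  0.13] 12.143428155041061 99.767507314682
bar 4288 [468.5 -84.2] [40.8 37.8] dir [ 0.021 -1.   ]
yellow 1430 [50.7 75.2] [ 5 63 88 23] [[316.9  15.5   2. ]]
yellow 999 [150.9  75.7] [119  68  65  16] [[384.3  14.3   2. ]]
yellow 972 [193.1 221. ] [167 211  53  21] [[406.8 -82.6   2. ]]
```

jog_arm:
  motion:
    - [25, [0, 0, 0], [0, 0, 0]]
    - [45, [0, 0, 0], [0, 0, 0]]
    - [45, [0, 0, 0], [0, 0, 0]]
    - [45, [0, 0, 0], [0, 0, 0]]
    - [45, [0, 0, -10], [0, 0, 0]]
    - [45, [0, 0, -30], [0, 0, 0]]
    - [45, [0, 0, -30], [0, 0, 0]]
    - [45, [0, 0, -30], [0, 0, 0]]
    - [45, [0, 0, -30], [0, 0, 0]]
    - [45, [0, 0, -20], [0, 0, 0]]
    - [45, [0, 0, 0], [0, 0, 0]]
    - [45, [0, 0, 0], [0, 0, 0]]

```text
t: 7.23
tcp_pos: [468.9, -83.6, 251.9]
ee_rot: [0.001, 0.701, 0.713, 0.001]
wrist_force: [0.2, -1.1, -0.4]
width: 45.1
grasp_force: 0.0
```

```bash
python3 w.py w6
python3 - <<'E'
from h import *
im=eyes.get_image("scene")
for c in('red','yellow','blue'):
  for b in blobs(im,c): print(c,b[0],b[1],cast(im,[b[1]],2 if c=='yellow' else 100).round(1))
E
```

```text
t 7.2833 tcp [468.2 -83.4 250.2] y [1.    0.017 0.   ] z [ 0.  0. -1.] j [-0.32 -0.08 -0.03  1.62  0.    1.24] F [-0.3  1.5 -0.1] [-0.02  0.01 -0.04] 45.25892490118901 0.0
bar 863 [468.4 -84.3] [13.9 45.6] dir [ 0.029 -1.   ]
yellow 547 [143.   94.4] [113  89  59  11] [[318.3  15.    2. ]]
yellow 350 [202.8  95.1] [184  91  38  10] [[384.2  14.4   2. ]]
yellow 415 [227.5 183.5] [210 177  36  14] [[408.7 -82.6   2. ]]
red 443 [231.3 193.1] [[485.1 -76.7 100. ]]
yellow 112 [304.1 174.3] [[316.9  14.5   2. ]]
yellow 43 [250.3 189.2] [[397.2 -80.2   2. ]]
yellow 83 [293.7 198.4] [[386.7  16.    2. ]]
yellow 67 [219.6 240.9] [[539.9 -86.8   2. ]]
blue 511 [222.8 285. ] [[669.1  -9.8 100. ]]
```

View pics/w6.png

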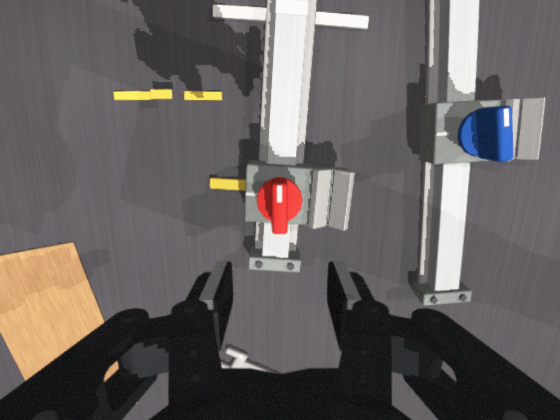

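The wrist view shows the red bar lying along the rail with its nose at +y (280,195) and the knob level with the yellow tab (227,183). The blue knob is unchanged and the robot is clear.

```bash
python3 -c "
from cell import ticket
print(ticket.hand_in())"
```

```text
the job is handed in; nothing more can be done
None
```

The job is handed in (no verdict came back): the red rest stands within about 1 mm of the yellow mark by my measurement, its knob is clamped at about 1.49 rad, the blue rest did not move in the camera images, and the gripper is open and clear.

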